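# Clamp a ball mould in the screw press to its set force

### The arm

A 6-joint arm with a two-finger parallel gripper is mounted at the origin on the work surface. World frame = base frame: x ahead of the robot, y to its left, z up, the work surface at z = 0. Lengths are in m, angles in rad, forces in N, time in s.
With the tool pointing down it reaches from about 0.225 to 0.875 m from the base axis. Payload 3.4 kg.
Tool frame: the origin (TCP) lies at the very end of the fingers, on their centre line; the grasp point (between the pads) lies 19 mm behind it (manip.grasp_offset is the distance from the TCP to the grasp point, in m); x points along the fingers, y is the direction in which the jaws open and shut, and the axes are right-handed (so a half turn about x gives the same grasp; the last joint's range is limited). The gripper opens to 85 mm and grips with 20 to 120 N. Pads are 22 mm wide; open, the fingers measure 114 mm over their backs; the gripper's body (76 mm by 85 mm) begins 54 mm behind the grasp point. The pads swing forward as they close: fully open they stand 13 mm farther back than shut.
Start: joints at [-1.447, 0.276, 1.505, -0, 1.361, -0.121], TCP at [0.139, -0.558, 0.231] pointing down, gripper open.
Joint ranges: [-2.89, 2.89], [-0.75, 2.08], [0.22, 2.7], [-1.18, 4.32], [0.11, 2.71], [-2.7, 2.7]. Speed limits (rad/s): [2.57, 2.57, 3.14, 3.14, 3.14, 3.14].

### API

Orientations are given as a unit quaternion [w, x, y, z].
In Python, from rig import manip gives the robot as it stands.
- The arm moves only by the tool step_arm, never from a script. Its argument "increments" is a list of rows, each an object with "grip": the opening, from 0 (shut) to 1 (fully open); "delta_pos": the shift along the world's x, y, z in m, a list of three; "twist": the turn about the world's z in degrees. A call has 1 to 10 rows; each row shifts and turns the commanded pose from where the row before left it; what a row does not reach is not made up. A row lasts 1/12 s, in which the tool goes at most 41.7 mm and 7.16 degrees, less where a joint would pass 70% of its speed; a pose out of reach is approached as far as the arm can. A call with a gripper value outside its range is refused whole. The fingers move at their own pace and stop on an object; "force" is the grip in N (left out, the last holds). Time passes only in rows, so rows that do not move let the fingers close. It gives the time, the measured TCP pose, the force and the opening at its end, in the units of the state.
- manip.get_state(): the state, without advancing time (a new reading comes with each control period).
- manip.get_image(name): name is "side" or "top" or "wrist"; returns a dict with "img" (480x640x3 uint8, red, green, blue), "fx", "fy", "cx", "cy" (pixels), "rvec" (rotation vector, rad) and "tvec" (3), from world to camera coordinates, as OpenCV has them; the wrist camera has in their place "mount" (4x4, takes a point from camera to tool coordinates, whose origin is the TCP and whose axes are the tool frame's). Camera axes: x right, y down, z forward; pixel columns grow to the right and rows downward; lengths in m; the calibration is good to about 2 mm. A picture is of the moment at which its call begins: read the wrist's pose just before it. There is no depth.
- manip.sign_off(): hands the job in, once; it reports no verdict.
The state is a dict: "clock": time; "qpos": joint angles; "qd": joint speeds; "effort": joint torques, N m; "position": TCP position; "ee_rot": TCP orientation; "contact_force": force on the tool from outside, world axes, zero at the start; "moment": the same for the moment, N m; "width": finger opening in m.
Only numpy, scipy, OpenCV 4.12 (cv2) and the standard library are available. Lean on these libraries where they do the work, as an engineer would, in place of code of your own. Each camera call takes 0.05 s, during which the arm holds its last target. There are 200 camera calls.

### The job

Slide the mould sled gently fully home against the back stop of the press, then screw the press down clockwise until the wide upper gauge tab springs out of the back of the press by itself. Leave it clamped at that and let go: the narrow lower overload tab must stay in, do not touch either tab, and leave the other things on the bench where they are.

Things in the scene. Friction and masses are not known exactly. Their poses are not given: they have to be found in the camera images.
- press: Bench screw press, fixed. Grey base 330 x 160 x 12 mm. Origin on the bench under the screw's vertical axis; x from its open front (where the sled sticks out) to its back, z up. Bridge over x = 0: 44 mm in x, 150 mm in y, top 120 mm above the bench. Guide rails: inner faces y = +-42 mm, tops 34 mm above the bench. Gauge housing: x = 70 to 120 mm, 90 mm wide, top 67 mm.
- bed: Aluminium bed of the press, x = -190 to +50 mm from the screw axis, 80 mm wide, top 24 mm above the bench (origin as the press's). Sprung: stays up until about 12 N (weights included) press on it, then sinks 1 mm per 6 N. This releases the upper tab at the set force, adjusted anew each time (2.5 to 5.5 mm of sinking), and the lower tab 1.5 mm later.
- stop_face (a point): Centre of the front face of the steel back stop, 46 mm above the bench, 51 mm behind the screw axis; axes parallel to the press's. The stop is 82 mm wide, 26 to 66 mm above the bench.
- sled: Loose sled, about 0.5 kg: steel plate 160 x 80 x 6 mm with a closed clear ball mould (90 x 76 mm, top 46 mm above the sled's underside) and an upright steel lug in front. It lies on the bed between the rails (2 mm play each side), drawn out 30 to 70 mm to the front. Origin on its underside below the mould, within 2 mm of the screw axis when home; x towards the stop.
- sled_lug (a point): Grip point in the sled's lug, 16 mm below the lug's top, 104 mm in front of the sled's origin; axes as the sled's. The lug is 12 mm thick (x), 36 mm wide (y), 6 to 56 mm above the sled's underside. Grip it from above across the 36 mm width: a gripper body lying along x could strike the knob.
- sled_nose (a point): Centre of the sled's back end, 50 mm behind its origin, 22 mm above its underside; it meets the stop when home.
- knob_grip (a point): Centre of the black bar-shaped knob, on the screw axis, 155 mm above the bench; stays at that height. The bar is 58 mm long along this point's x, 14 mm wide along y, 28 mm high, and turns with the point. Clockwise from above lowers the foot 2 mm per rad. The thread holds where left; turning takes about 0.10 N m free, up to 0.2 N m clamped.
- pad: Round steel pressure foot of the screw, 40 mm across; origin at the centre of its underside, on the screw axis; it starts 2.4 to 4 mm above the mould when the mould is under it. It does not turn.
- tab (a joint): Wide upper gauge tab (44 mm wide, 7 mm thick steel, 54 mm above the bench) in the back (+x) face of the gauge housing: 0 when in (2 mm proud), 0.022 when sprung out. It is released with a snap at the set force and then stays out.
- tab_tip (a point): Middle of the outer edge of the upper tab, 122 mm behind the screw axis when in.
- overtab (a joint): Narrow lower overload tab (14 mm wide, 5 mm thick steel, 30 mm above the bench), below the upper one: 0 in, 0.014 sprung out. It comes out when the screw is turned about 0.8 rad further than where the upper tab came out.
- overtab_tip (a point): Middle of the outer edge of the lower tab.
- stop: The steel back stop of the press (origin = stop_face). Sliding the sled takes a few newtons (under 8); a sharp rise beyond that means it stands against the stop.
- egg1: Chocolate egg figure on a round foot, 72 mm across, 86 mm high; origin under its foot. Leave alone.
- egg2: Another egg figure, the same. Leave alone.
- palette_knife: Palette knife, 200 mm long, lying beside the press. Leave alone.
- brush: Brush lying beside the press. Leave alone.
- cup: Steel cup, 68 mm across, 70 mm high. Leave alone.
- jar: Jar of cocoa-butter colour, 60 mm across, 90 mm high. Leave alone.
Not all that is in view belongs to the job. Of the things that look like the sled, the largest one is meant.

How it is judged:
By the outcome, as a careful person would: the job done as asked, in the order asked, and still so for the second after the job is handed in, with the robot touching nothing.
It also fails if it takes over 72 s, if anything falls off the work surface, if the arm or the gripper's body presses on something with over 40 N, if the wrist force passes 120 N, or if a joint passes its speed limit or range.

## Working session

There is one attempt and no reset: what is moved stays moved. The work goes in short steps, Python scripts to look and compute and a tool call to move; the robot and the scene stay as the last step left them, time stands still between calls to the robot, and variables do not carry over. Pictures are saved under pics/ and viewed, about 8 in all and at most 12, crops included, and the job is handed in when it is done.

Besides the shell and the picture viewer there is one more tool, called after "Request:" in YAML: its name, and indented under it one key for each argument. step_arm: Moves the arm, as the interface text tells. Its arguments: {"type":"object","properties":{"increments":{"type":"array"},"force":{"type":"number"}},"required":["increments"]}

```bash
mkdir -p pics
cat > h.py <<'E'
import numpy as np,cv2
from rig import manip
def get(n):
    st=manip.get_state(); d=manip.get_image(n); d=dict(d)
    if 'mount' in d:
        from scipy.spatial.transform import Rotation as R
        q=st['ee_rot']; T=np.eye(4); T[:3,:3]=R.from_quat([q[1],q[2],q[3],q[0]]).as_matrix(); T[:3,3]=st['position']
        C=T@np.array(d['mount']); W=np.linalg.inv(C); d['R']=W[:3,:3]; d['t']=W[:3,3]
    else:
        d['R']=cv2.Rodrigues(np.array(d['rvec'],float))[0]; d['t']=np.array(d['tvec'],float).ravel()
    return d
def ray(d,u,v,z):
    r=d['R'].T@np.array([(u-d['cx'])/d['fx'],(v-d['cy'])/d['fy'],1]); c=-d['R'].T@d['t']
    return c+r*(z-c[2])/r[2]
def proj(d,p):
    q=d['R']@np.array(p,float)+d['t']; return [round(d['fx']*q[0]/q[2]+d['cx'],1),round(d['fy']*q[1]/q[2]+d['cy'],1)]
def save(d,f): cv2.imwrite('pics/'+f,cv2.cvtColor(d['img'],cv2.COLOR_RGB2BGR))
E
python3 - <<'E'
from h import *
import pickle
for n in ('top','side'):
    d=get(n); save(d,n+'0.png'); pickle.dump(d,open(n+'.pkl','wb')); print(n,-d['R'].T@d['t'],d['fx'])
print(manip.get_state())
E
```

```text
top [ 0.322686   -0.02759283  1.19207978] 492.80196925371973
side [0.46030053 1.00411305 1.01079618] 516.1923297683314
{'clock': 0.1, 'qpos': array([-1.44699834e+00,  2.76529714e-01,  1.50600303e+00, -1.40384608e-05,
        1.36069786e+00, -1.21023660e-01]), 'qd': array([-9.87059960e-04, -1.79729688e-03, -4.10176681e-03, -5.50284456e-05,
       -9.56190505e-05,  1.95214164e-04]), 'effort': array([ 1.62896613e-03, -4.17698228e+01, -2.46405262e+01, -2.06685659e-04,
        5.84549867e-03,  6.46421199e-06]), 'position': array([ 0.1392888 , -0.55739134,  0.23052877]), 'ee_rot': array([-0.08576342, -0.70180959, -0.08692161,  0.7018209 ]), 'contact_force': array([-0.08619961,  0.61368286, -0.11192149]), 'moment': array([ 0.00518461, -0.07041921, -0.00838807]), 'width': 0.08505694929685097}
```

View pics/top0.png

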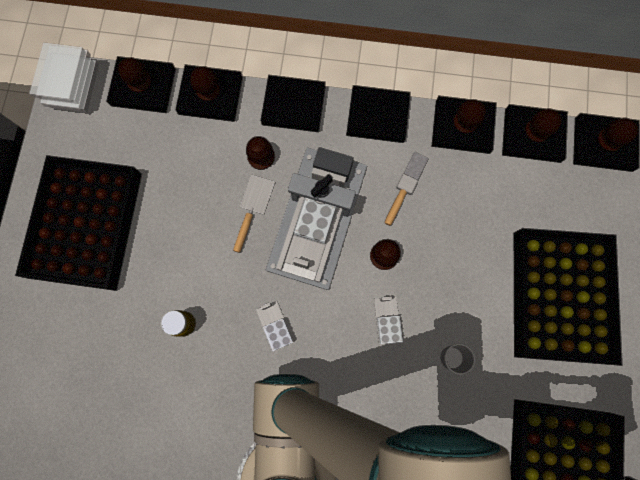

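View pics/side0.png

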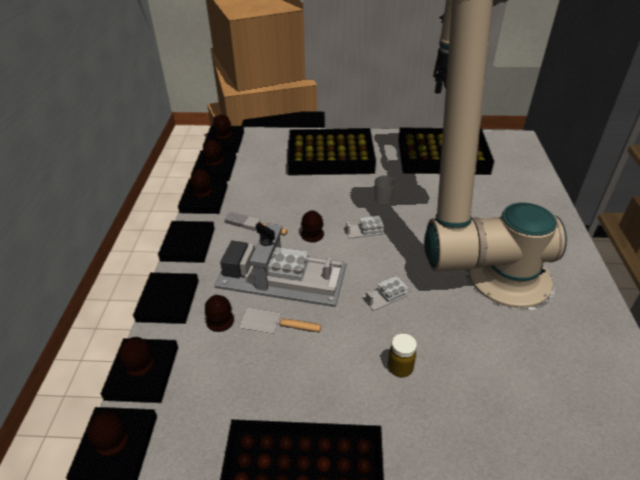

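The top view shows three sled-like things: one in the press (about px 310,240) and two small loose ones (273,325) and (389,320). The one in the press is the largest, and it lies on the bed with its lug towards the robot, so it is the one meant. I'll confirm it in an enlarged crop.

Run:
```python
import cv2
i=cv2.imread('pics/top0.png')[140:295,255:375]
cv2.imwrite('pics/c1.png',cv2.resize(i,None,fx=3.8,fy=3.8,interpolation=cv2.INTER_CUBIC))
```

```text
(no output)
```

View pics/c1.png

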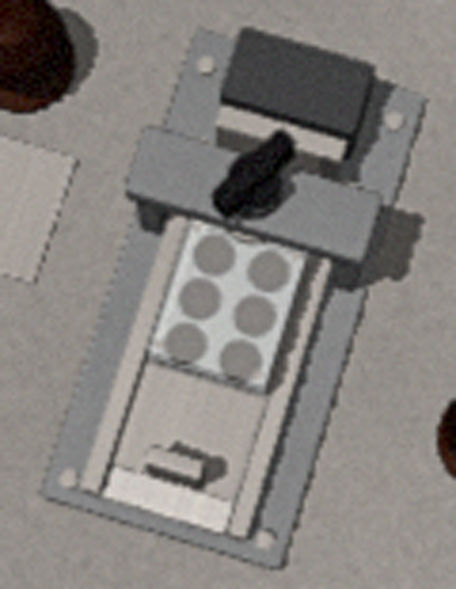

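The crop confirms it: a full-size sled with the clear 6-cavity mould and lug (crop 178,465) lies between the rails. The knob is at (255,175), running diagonally.

Run:
```python
from h import *
import pickle
d=pickle.load(open('top.pkl','rb'))
f=lambda x,y,z: ray(d,x/3.8+255-.37,y/3.8+140-.37,z)
B=[f(42,495,.012),f(284,568,.012),f(427,98,.012),f(198,28,.012)]
print(np.round(B,4)); c=np.mean(B,0); ax=(B[2]+B[3]-B[0]-B[1])[:2]; yaw=np.arctan2(ax[1],ax[0]); print('base centre',c,'yaw',np.degrees(yaw))
br=[f(145,127,.12),f(388,195,.12),f(370,265,.12),f(128,195,.12)]; bc=np.mean(br,0);print('bridge',bc)
l=(br[0]-br[1]+br[3]-br[2])[:2]; print('yaw bridge',np.degrees(np.arctan2(l[1],l[0]))-90)
k=[f(285,140,.169),f(225,210,.169)]; print('knob',np.mean(k,0),np.degrees(np.arctan2(*(k[0]-k[1])[[1,0]])),np.linalg.norm(k[0]-k[1]))
print('lug',f(176,467,.08))
s=[f(110,468,.03),f(232,502,.03)];print('sled front',s)
```

```text
[[ 0.4679  0.1204  0.012 ]
 [ 0.4425 -0.0379  0.012 ]
 [ 0.7641 -0.0915  0.012 ]
 [ 0.7927  0.0658  0.012 ]]
base centre [0.61680791 0.01419462 0.012     ] yaw -9.510427007385944
bridge [0.64967102 0.007563   0.12      ]
yaw bridge -8.84381971333842
knob [0.64653875 0.0087787  0.169     ] -31.77079437551437 0.053906849837568445
lug [0.48702305 0.03477768 0.08      ]
sled front [array([0.4882373 , 0.07852363, 0.03      ]), array([ 4.77220329e-01, -2.06313348e-04,  3.00000000e-02])]
```

```bash
cat > s.py <<'E'
from h import *
from scipy.spatial.transform import Rotation as R
def st():
    s=manip.get_state(); q=s['ee_rot']; M=R.from_quat([q[1],q[2],q[3],q[0]]).as_matrix()
    print('t',round(s['clock'],2),'p',np.round(s['position'],4),'yawY',round(np.degrees(np.arctan2(M[1,1],M[0,1])),1),'toolx',np.round(M[:,0],3),'q',np.round(s['qpos'],3),'F',np.round(s['contact_force'],1),'M',np.round(s['moment'],2),'w',round(s['width'],4))
    return s
if __name__=='__main__': st()
E
python3 s.py
```

```text
t 0.1 p [ 0.1393 -0.5574  0.2305] yawY -76.0 toolx [-0.     0.002 -1.   ] q [-1.447  0.277  1.506 -0.     1.361 -0.121] F [-0.1  0.6 -0.1] M [ 0.01 -0.07 -0.01] w 0.0851
```

Request:
step_arm:
  increments:
    - {"grip":1,"delta_pos":[0.015,0.026,0],"twist":6.8}
    - {"grip":1,"delta_pos":[0.015,0.026,0],"twist":6.8}
    - {"grip":1,"delta_pos":[0.015,0.026,0],"twist":6.8}
    - {"grip":1,"delta_pos":[0.015,0.026,0],"twist":6.8}
    - {"grip":1,"delta_pos":[0.015,0.026,0],"twist":6.8}
    - {"grip":1,"delta_pos":[0.015,0.026,0],"twist":6.8}
    - {"grip":1,"delta_pos":[0.015,0.026,0],"twist":6.8}
    - {"grip":1,"delta_pos":[0.015,0.026,0],"twist":6.8}
    - {"grip":1,"delta_pos":[0.015,0.026,0],"twist":6.8}
    - {"grip":1,"delta_pos":[0.015,0.026,0],"twist":6.8}

```text
clock: 0.93
position: [0.2896, -0.2963, 0.231]
ee_rot: [0.465, 0.532, 0.466, -0.532]
contact_force: [-0.2, -0.9, 0.8]
width: 0.0853
```

Request:
step_arm:
  increments:
    - {"grip":1,"delta_pos":[0.015,0.026,0],"twist":6.8}
    - {"grip":1,"delta_pos":[0.015,0.026,0],"twist":6.8}
    - {"grip":1,"delta_pos":[0.015,0.026,0],"twist":6.8}
    - {"grip":1,"delta_pos":[0.015,0.026,0],"twist":6.8}
    - {"grip":1,"delta_pos":[0.015,0.026,0],"twist":6.8}
    - {"grip":1,"delta_pos":[0.015,0.026,0],"twist":6.8}
    - {"grip":1,"delta_pos":[0.015,0.026,0],"twist":6.8}
    - {"grip":1,"delta_pos":[0.015,0.026,0],"twist":6.8}
    - {"grip":1,"delta_pos":[0.015,0.026,0],"twist":6.8}
    - {"grip":1,"delta_pos":[0.015,0.026,0],"twist":6.8}

```text
clock: 1.77
position: [0.4395, -0.0364, 0.2311]
ee_rot: [0.683, 0.181, 0.684, -0.181]
contact_force: [0.7, -0.1, 0.6]
width: 0.0856
```

```bash
python3 s.py
```

```text
t 1.77 p [ 0.4395 -0.0364  0.2311] yawY 60.4 toolx [-0.  0. -1.] q [-0.24   0.072  1.765 -0.     1.305 -1.294] F [ 0.7 -0.1  0.6] M [-0.03  0.   -0.  ] w 0.0856
```

Request:
step_arm:
  increments:
    - {"grip":1,"delta_pos":[0.012,0.018,0],"twist":5}
    - {"grip":1,"delta_pos":[0.012,0.018,0],"twist":5}
    - {"grip":1,"delta_pos":[0.012,0.018,0],"twist":5}
    - {"grip":1,"delta_pos":[0.011,0.017,0],"twist":5.3}
    - {"grip":1,"delta_pos":[0,0,0],"twist":0}

```text
clock: 2.18
position: [0.488, 0.0358, 0.2309]
ee_rot: [0.705, 0.059, 0.705, -0.057]
contact_force: [-0.6, 0.3, 0.3]
width: 0.0857
```

Run:
```python
from h import *
from s import st
import pickle
s=st(); d=get('wrist'); save(d,'w1.png'); pickle.dump(d,open('w1.pkl','wb'))
```

```text
t 2.18 p [0.488  0.0358 0.2309] yawY 80.6 toolx [ 0.001  0.002 -1.   ] q [-0.071  0.146  1.679  0.002  1.316 -1.478] F [-0.6  0.3  0.3] M [-0.08 -0.04 -0.04] w 0.0857
```

View pics/w1.png

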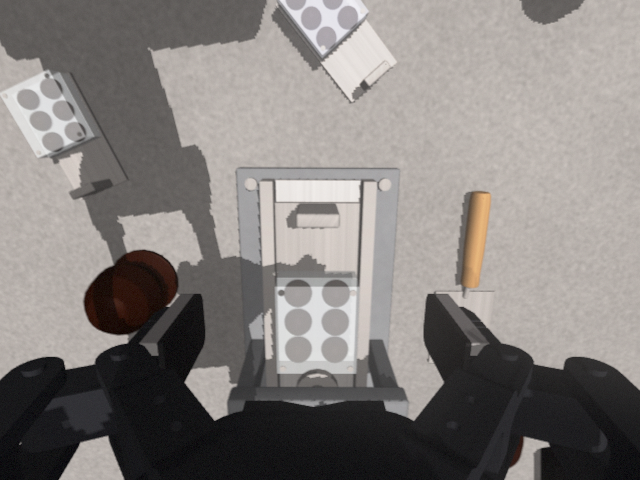

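The wrist view shows the lug at about px (319,219), the base front corners at (237,168) and (398,168), and the rails upright in the image.

Run:
```python
from h import *
import pickle
d=pickle.load(open('w1.pkl','rb'))
print('cam',-d['R'].T@d['t'],'axis',d['R'][2])
a,b=ray(d,237,168.5,.012),ray(d,398,168.5,.012); print(a,b,np.degrees(np.arctan2(*(a-b)[[1,0]]))-90)
print('lug top near/far edges', ray(d,319,213,.08),ray(d,319,227,.08), ray(d,319,220,.08))
print('lug sides', ray(d,299,220,.08),ray(d,339.5,220,.08))
print('sled front',ray(d,318,202,.03),'bed front',ray(d,318,180,.024))
print('rail mid', (ray(d,275,260,.034)+ray(d,361,260,.034))/2)
i=d['img'][150:420,220:420]; cv2.imwrite('pics/w1c.png',cv2.cvtColor(cv2.resize(i,None,fx=3,fy=2.2,interpolation=cv2.INTER_CUBIC),cv2.COLOR_RGB2BGR))
# predicted
for yaw in (-9.3,):
    c,s=np.cos(np.radians(yaw)),np.sin(np.radians(yaw))
    P=lambda x,y,z:proj(d,[.6475+c*x-s*y,.008+s*x+c*y,z])
    print('bed front exp',P(-190,0,.024) if 0 else P(-.19,0,.024),'knob',P(0,0,.169))
```

```text
cam [0.4216868  0.04676653 0.37334321] axis [ 0.26289111 -0.04164254 -0.96392643]
[ 0.44104389 -0.03115682  0.012     ] [0.46647946 0.12260297 0.012     ] -189.3930350782843
lug top near/far edges [0.4831173  0.04137356 0.08      ] [0.49467461 0.03950749 0.08      ] [0.48886602 0.04044536 0.08      ]
lug sides [0.48619918 0.02435024 0.08      ] [0.49160009 0.05694628 0.08      ]
sled front [0.48299967 0.04120945 0.03      ] bed front [0.46334387 0.04447437 0.024     ]
rail mid [0.53860638 0.03214837 0.034     ]
bed front exp [np.float64(311.4), np.float64(177.5)] knob [np.float64(311.3), np.float64(474.0)]
```

Request:
step_arm:
  increments:
    - {"grip":1,"delta_pos":[0,0.003,-0.03],"twist":0}
    - {"grip":1,"delta_pos":[0,0,-0.03],"twist":0}
    - {"grip":1,"delta_pos":[0,0,-0.03],"twist":0}
    - {"grip":1,"delta_pos":[0,0,-0.025],"twist":0}
    - {"grip":1,"delta_pos":[0,0,0],"twist":0}

```text
clock: 2.65
position: [0.4814, 0.0354, 0.1119]
ee_rot: [0.701, 0.06, 0.709, -0.061]
contact_force: [-0.8, 0.6, -0.2]
width: 0.0855
```

Run:
```python
from h import *
from s import st
import pickle
s=st(); d=get('wrist'); save(d,'w2.png'); pickle.dump(d,open('w2.pkl','wb'))
for y in (.036,.0385,.041): print(proj(d,[.488,y,.08]))
```

```text
t 2.65 p [0.4814 0.0354 0.1119] yawY 80.2 toolx [-0.011  0.    -1.   ] q [-7.000e-02  2.470e-01  1.872e+00 -1.000e-03  1.034e+00 -1.470e+00] F [-0.8  0.6 -0.2] M [-0.02  0.05  0.04] w 0.0855
[np.float64(316.8), np.float64(285.1)]
[np.float64(321.6), np.float64(284.4)]
[np.float64(326.4), np.float64(283.6)]
```

View pics/w2.png

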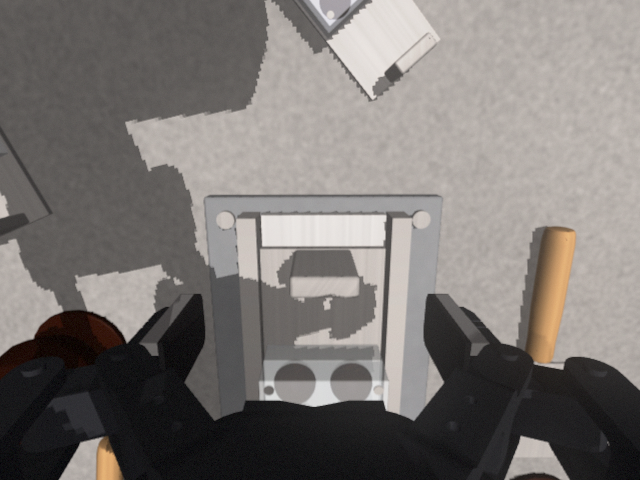

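Lug top spans px u 290–358, v 276–297, so its centre is about (325,287). That gives y ≈ 0.040.

Request:
step_arm:
  increments:
    - {"grip":1,"delta_pos":[0,0,0],"twist":0}
    - {"grip":1,"delta_pos":[0,0,0],"twist":0}
    - {"grip":1,"delta_pos":[0,0,0],"twist":0}

```text
clock: 2.95
position: [0.4877, 0.0357, 0.1182]
ee_rot: [0.706, 0.06, 0.703, -0.06]
contact_force: [0.5, 0.5, 0.5]
width: 0.0856
```

Run:
```python
from h import *
from s import st
import pickle
st(); d=pickle.load(open('w2.pkl','rb')); print(ray(d,290.5,287,.08),ray(d,358.5,287,.08),ray(d,325,276,.08),ray(d,325,297,.08)); print(ray(d,205,197,.012),ray(d,442,197,.012))
```

```text
t 2.95 p [0.4877 0.0357 0.1182] yawY 80.3 toolx [ 0.004 -0.    -1.   ] q [-0.069  0.241  1.861 -0.     1.035 -1.471] F [0.5 0.5 0.5] M [ 0.03 -0.01 -0.06] w 0.0856
[0.48673976 0.02263132 0.08      ] [0.49260819 0.05680492 0.08      ] [0.48382585 0.04094311 0.08      ] [0.49515807 0.03907688 0.08      ]
[ 0.44121787 -0.03091925  0.012     ] [0.46791693 0.12406194 0.012     ]
```

Request:
step_arm:
  increments:
    - {"grip":1,"delta_pos":[0.002,0.004,-0.015],"twist":0}
    - {"grip":1,"delta_pos":[0,0,-0.015],"twist":0}
    - {"grip":1,"delta_pos":[0,0,-0.015],"twist":0}
    - {"grip":1,"delta_pos":[0,0,-0.015],"twist":0}
    - {"grip":1,"delta_pos":[0,0,-0.012],"twist":0}
    - {"grip":1,"delta_pos":[0,0,0],"twist":0}
    - {"grip":1,"delta_pos":[0,0,0],"twist":0}
    - {"grip":1,"delta_pos":[0,0,0],"twist":0}

```text
clock: 3.62
position: [0.4895, 0.04, 0.0456]
ee_rot: [0.705, 0.06, 0.704, -0.06]
contact_force: [-0.0, -0.3, -0.2]
width: 0.0855
```

Request:
step_arm:
  force: 25
  increments:
    - {"grip":0.6,"delta_pos":[0,0,0],"twist":0}
    - {"grip":0.5,"delta_pos":[0,0,0],"twist":0}
    - {"grip":0.45,"delta_pos":[0,0,0],"twist":0}
    - {"grip":0.4,"delta_pos":[0,0,0],"twist":0}
    - {"grip":0.3,"delta_pos":[0,0,0],"twist":0}
    - {"grip":0.2,"delta_pos":[0,0,0],"twist":0}
    - {"grip":0.2,"delta_pos":[0,0,0],"twist":0}

```text
clock: 4.2
position: [0.4886, 0.0401, 0.0448]
ee_rot: [0.705, 0.06, 0.704, -0.06]
contact_force: [-1.0, 0.1, 4.4]
width: 0.0354
```

```bash
python3 s.py
```

```text
t 4.2 p [0.4886 0.0401 0.0448] yawY 80.3 toolx [ 0.001  0.    -1.   ] q [-0.06   0.335  1.952  0.     0.854 -1.462] F [-1.   0.1  4.4] M [-0.04  0.11 -0.03] w 0.0354
```

Request:
step_arm:
  increments:
    - {"grip":0.2,"delta_pos":[0.002,-0.0003,0],"twist":0}
    - {"grip":0.2,"delta_pos":[0.003,-0.0005,0],"twist":0}
    - {"grip":0.2,"delta_pos":[0.003,-0.0005,0],"twist":0}
    - {"grip":0.2,"delta_pos":[0.003,-0.0005,0],"twist":0}
    - {"grip":0.2,"delta_pos":[0.003,-0.0005,0],"twist":0}
    - {"grip":0.2,"delta_pos":[0.003,-0.0005,0],"twist":0}
    - {"grip":0.2,"delta_pos":[0.003,-0.0005,0],"twist":0}
    - {"grip":0.2,"delta_pos":[0.003,-0.0005,0],"twist":0}
    - {"grip":0.2,"delta_pos":[0.003,-0.0005,0],"twist":0}
    - {"grip":0.2,"delta_pos":[0.003,-0.0005,0],"twist":0}

```text
clock: 5.03
position: [0.5166, 0.0355, 0.0447]
ee_rot: [0.704, 0.06, 0.705, -0.06]
contact_force: [-2.8, 0.4, 6.5]
width: 0.0355
```

```bash
python3 s.py
```

```text
t 5.03 p [0.5166 0.0355 0.0447] yawY 80.3 toolx [-0.002  0.    -1.   ] q [-0.066  0.37   1.892  0.     0.882 -1.468] F [-2.8  0.4  6.5] M [0.05 0.31 0.02] w 0.0355
```

Request:
step_arm:
  increments:
    - {"grip":0.2,"delta_pos":[0.003,-0.0005,0.0002],"twist":0}
    - {"grip":0.2,"delta_pos":[0.003,-0.0005,0.0002],"twist":0}
    - {"grip":0.2,"delta_pos":[0.003,-0.0005,0],"twist":0}
    - {"grip":0.2,"delta_pos":[0.003,-0.0005,0],"twist":0}
    - {"grip":0.2,"delta_pos":[0.003,-0.0005,0],"twist":0}
    - {"grip":0.2,"delta_pos":[0.002,-0.0003,0],"twist":0}
    - {"grip":0.2,"delta_pos":[0.002,-0.0003,0],"twist":0}

```text
clock: 5.62
position: [0.5361, 0.0322, 0.0448]
ee_rot: [0.704, 0.06, 0.705, -0.06]
contact_force: [-3.4, 1.1, 4.6]
width: 0.0359
```

Request:
step_arm:
  increments:
    - {"grip":0.2,"delta_pos":[0.001,-0.0002,0],"twist":0}
    - {"grip":0.2,"delta_pos":[0.001,-0.0002,0],"twist":0}
    - {"grip":0.2,"delta_pos":[0.001,-0.0002,0],"twist":0}
    - {"grip":0.2,"delta_pos":[0.001,-0.0001,0],"twist":0}

```text
clock: 5.95
position: [0.54, 0.0316, 0.0448]
ee_rot: [0.704, 0.06, 0.705, -0.06]
contact_force: [-2.6, 1.0, 5.1]
width: 0.0353
```

```bash
python3 s.py
```

```text
t 5.95 p [0.54   0.0316 0.0448] yawY 80.3 toolx [-0.001  0.    -1.   ] q [-0.07   0.397  1.841  0.     0.904 -1.472] F [-2.6  1.   5.1] M [0.07 0.31 0.  ] w 0.0353
```

Moved 52 mm and about 8 mm remain. I'll creep the rest, watching the force.

Request:
step_arm:
  increments:
    - {"grip":0.2,"delta_pos":[0.001,-0.0002,0],"twist":0}
    - {"grip":0.2,"delta_pos":[0.001,-0.0001,0],"twist":0}
    - {"grip":0.2,"delta_pos":[0.001,-0.0002,0],"twist":0}
    - {"grip":0.2,"delta_pos":[0.001,-0.0002,0],"twist":0}

```text
clock: 6.28
position: [0.544, 0.0309, 0.0448]
ee_rot: [0.704, 0.06, 0.705, -0.06]
contact_force: [-3.2, 0.4, 4.6]
width: 0.0355
```

Request:
step_arm:
  increments:
    - {"grip":0.2,"delta_pos":[0.001,-0.0002,0],"twist":0}
    - {"grip":0.2,"delta_pos":[0.001,-0.0001,0],"twist":0}

```text
clock: 6.45
position: [0.5461, 0.0306, 0.0448]
ee_rot: [0.704, 0.06, 0.705, -0.06]
contact_force: [-2.4, 0.1, 6.0]
width: 0.0354
```

Request:
step_arm:
  increments:
    - {"grip":0.2,"delta_pos":[0.001,-0.0002,0],"twist":0}

```text
clock: 6.53
position: [0.5471, 0.0304, 0.0448]
ee_rot: [0.704, 0.06, 0.705, -0.06]
contact_force: [-2.9, -0.7, 5.1]
width: 0.0357
```

Request:
step_arm:
  increments:
    - {"grip":0.2,"delta_pos":[0.001,-0.0002,0],"twist":0}

```text
clock: 6.62
position: [0.548, 0.0302, 0.0448]
ee_rot: [0.704, 0.06, 0.705, -0.06]
contact_force: [-3.6, 0.5, 5.9]
width: 0.0356
```

Request:
step_arm:
  increments:
    - {"grip":0.2,"delta_pos":[0.001,-0.0002,0],"twist":0}

```text
clock: 6.7
position: [0.548, 0.0302, 0.0447]
ee_rot: [0.703, 0.06, 0.706, -0.06]
contact_force: [-6.1, 1.7, 8.3]
width: 0.0358
```

Request:
step_arm:
  increments:
    - {"grip":0.2,"delta_pos":[0.001,-0.0002,0],"twist":0}

```text
clock: 6.78
position: [0.548, 0.0302, 0.0447]
ee_rot: [0.703, 0.06, 0.706, -0.059]
contact_force: [-7.9, 0.8, 10.3]
width: 0.0358
```

Request:
step_arm:
  increments:
    - {"grip":0.2,"delta_pos":[0.001,-0.0002,0],"twist":0}
    - {"grip":0.2,"delta_pos":[0.001,-0.0002,0],"twist":0}

```text
clock: 6.95
position: [0.5479, 0.03, 0.0445]
ee_rot: [0.701, 0.06, 0.708, -0.059]
contact_force: [-10.6, 2.3, 11.3]
width: 0.0354
```

```bash
python3 s.py
```

```text
t 6.95 p [0.5479 0.03   0.0445] yawY 80.3 toolx [-0.009  0.001 -1.   ] q [-7.200e-02  4.110e-01  1.818e+00  1.000e-03  9.220e-01 -1.475e+00] F [-10.6   2.3  11.3] M [ 0.19  1.37 -0.06] w 0.0354
```

Request:
step_arm:
  increments:
    - {"grip":0.2,"delta_pos":[-0.001,0.0002,0.0005],"twist":0}
    - {"grip":0.2,"delta_pos":[-0.001,0.0002,0.0005],"twist":0}
    - {"grip":0.2,"delta_pos":[-0.001,0.0002,0],"twist":0}
    - {"grip":0.2,"delta_pos":[0,0,0],"twist":0}
    - {"grip":1,"delta_pos":[0,0,0],"twist":0}
    - {"grip":1,"delta_pos":[0,0,0],"twist":0}
    - {"grip":1,"delta_pos":[0,0,0],"twist":0}
    - {"grip":1,"delta_pos":[0,0,0],"twist":0}
    - {"grip":1,"delta_pos":[0,0,0],"twist":0}
    - {"grip":1,"delta_pos":[0,0,0],"twist":0}

```text
clock: 7.78
position: [0.5498, 0.0298, 0.0459]
ee_rot: [0.705, 0.06, 0.704, -0.06]
contact_force: [0.2, 0.1, -0.0]
width: 0.0855
```

Request:
step_arm:
  increments:
    - {"grip":1,"delta_pos":[0,0,0.005],"twist":0}
    - {"grip":1,"delta_pos":[0,0,0.01],"twist":0}
    - {"grip":1,"delta_pos":[0,0,0.025],"twist":0}
    - {"grip":1,"delta_pos":[0,0,0.03],"twist":0}
    - {"grip":1,"delta_pos":[0,0,0.03],"twist":0}
    - {"grip":1,"delta_pos":[0,0,0.03],"twist":0}
    - {"grip":1,"delta_pos":[0,0,0.03],"twist":0}
    - {"grip":1,"delta_pos":[0,0,0.03],"twist":0}
    - {"grip":1,"delta_pos":[0,0,0.02],"twist":0}
    - {"grip":1,"delta_pos":[0,0,0],"twist":0}

```text
clock: 8.62
position: [0.552, 0.0298, 0.2621]
ee_rot: [0.709, 0.06, 0.7, -0.06]
contact_force: [0.3, -0.5, -0.4]
width: 0.0854
```

Request:
step_arm:
  increments:
    - {"grip":1,"delta_pos":[0,0,0],"twist":0}
    - {"grip":1,"delta_pos":[0,0,0],"twist":0}
    - {"grip":1,"delta_pos":[0,0,0],"twist":0}

```text
clock: 8.87
position: [0.5483, 0.03, 0.2544]
ee_rot: [0.704, 0.06, 0.706, -0.06]
contact_force: [0.7, -0.4, -0.3]
width: 0.0854
```

Run:
```python
from h import *
from s import st
import pickle
s=st(); d=get('wrist'); save(d,'w3.png'); pickle.dump(d,open('w3.pkl','wb'))
```

```text
t 8.87 p [0.5483 0.03   0.2544] yawY 80.3 toolx [-0.003  0.    -1.   ] q [-0.072  0.226  1.516  0.     1.402 -1.474] F [ 0.7 -0.4 -0.3] M [ 0.02 -0.01 -0.04] w 0.0854
```

View pics/w3.png

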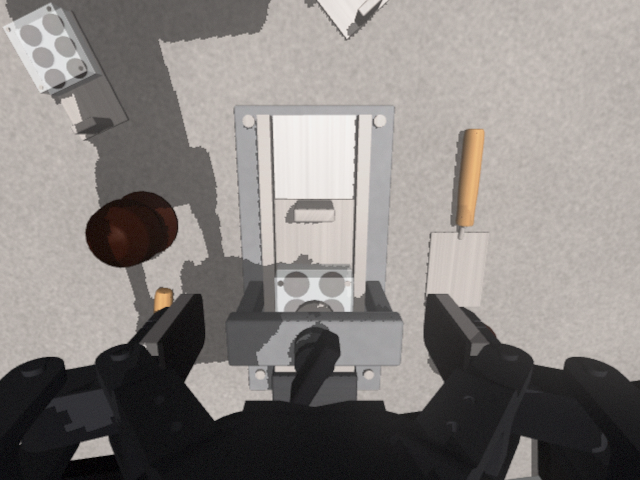

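The sled is home: its front edge is at px v≈199 with the bed exposed, and the lug is at (314,215). The knob is at about (317,360) on the bridge. Next I go above it with the jaws across the bar and look from there.

Request:
step_arm:
  increments:
    - {"grip":1,"delta_pos":[0.025,-0.004,0],"twist":-5.5}
    - {"grip":1,"delta_pos":[0.025,-0.004,0],"twist":-5.5}
    - {"grip":1,"delta_pos":[0.025,-0.004,0],"twist":-5.5}
    - {"grip":1,"delta_pos":[0.025,-0.005,0],"twist":-5.5}
    - {"grip":1,"delta_pos":[0,0,0],"twist":0}
    - {"grip":1,"delta_pos":[0,0,0],"twist":0}
    - {"grip":1,"delta_pos":[0,0,0],"twist":0}

```text
clock: 9.5
position: [0.6484, 0.013, 0.2543]
ee_rot: [0.679, 0.193, 0.682, -0.193]
contact_force: [-0.7, -0.3, -0.3]
width: 0.0856
```

Run:
```python
from h import *
from s import st
import pickle
s=st(); d=get('wrist'); save(d,'w4.png'); pickle.dump(d,open('w4.pkl','wb'))
```

```text
t 9.5 p [0.6484 0.013  0.2543] yawY 58.4 toolx [-0.003  0.    -1.   ] q [-0.087  0.379  1.293  0.     1.472 -1.106] F [-0.7 -0.3 -0.3] M [-0.01  0.01  0.  ] w 0.0856
```

View pics/w4.png

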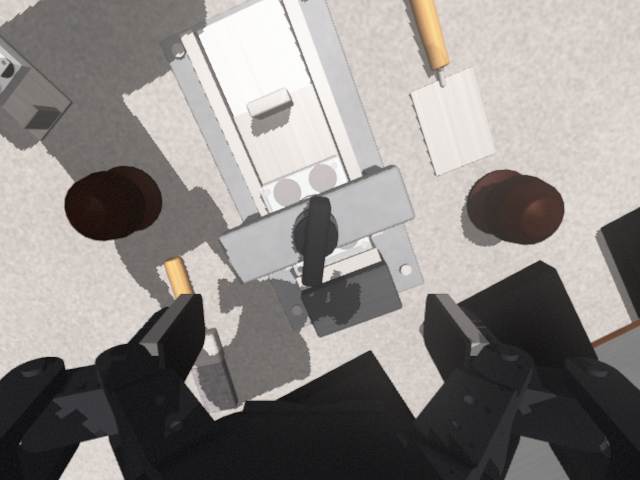

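Knob bar runs from about px (319,199) to (313,285).

Run:
```python
from h import *
import pickle
d=pickle.load(open('w4.pkl','rb'))
a,b=ray(d,319,200,.169),ray(d,313,285,.169); print(a,b,(a+b)/2,np.linalg.norm(a-b),np.degrees(np.arctan2(*(b-a)[[1,0]])))
br=[ray(d,*p,.12) for p in ((220,237),(404,167),(414,215),(238,284))]; print('bridge',np.mean(br,0),[np.round(x,4) for x in br])
i=d['img'][180:300,260:380]; cv2.imwrite('pics/w4c.png',cv2.cvtColor(cv2.resize(i,None,fx=5,fy=5,interpolation=cv2.INTER_CUBIC),cv2.COLOR_RGB2BGR))
```

```text
[0.62616006 0.03068247 0.169     ] [ 0.67277241 -0.00246703  0.169     ] [0.64946623 0.01410772 0.169     ] 0.05719790540043275 -35.41945549657157
bridge [0.65068745 0.01433664 0.12      ] [array([ 0.6179, -0.0541,  0.12  ]), array([0.6455, 0.0933, 0.12  ]), array([0.6816, 0.0828, 0.12  ]), array([ 0.6577, -0.0646,  0.12  ])]
```

View pics/w4c.png

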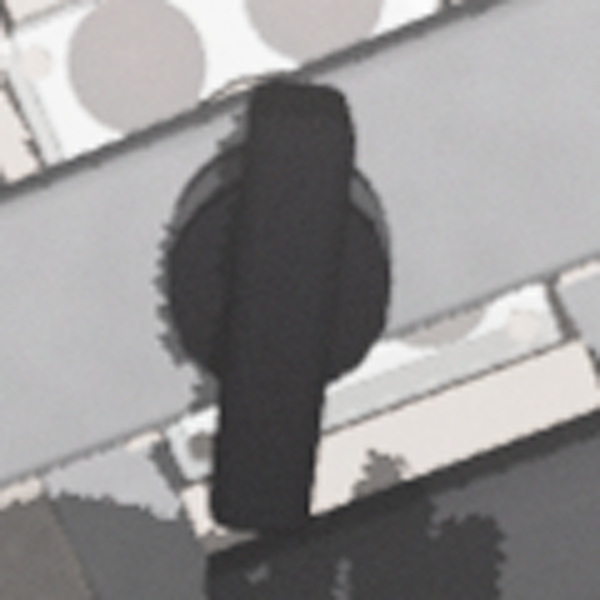

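Refined: knob axis about (0.6505, 0.0135), bar yaw about −36°. Descending to grip.

Request:
step_arm:
  increments:
    - {"grip":1,"delta_pos":[0.002,0.0005,-0.025],"twist":-4.4}
    - {"grip":1,"delta_pos":[0,0,-0.025],"twist":0}
    - {"grip":1,"delta_pos":[0,0,-0.025],"twist":0}
    - {"grip":1,"delta_pos":[0,0,-0.025],"twist":0}
    - {"grip":1,"delta_pos":[0,0,-0.018],"twist":0}
    - {"grip":1,"delta_pos":[0,0,0],"twist":0}
    - {"grip":1,"delta_pos":[0,0,0],"twist":0}
    - {"grip":1,"delta_pos":[0,0,0],"twist":0}

```text
clock: 10.22
position: [0.6518, 0.0135, 0.1394]
ee_rot: [0.673, 0.219, 0.672, -0.219]
contact_force: [-0.2, -1.0, -0.6]
width: 0.0855
```

Request:
step_arm:
  force: 30
  increments:
    - {"grip":0.5,"delta_pos":[0,0,0],"twist":0}
    - {"grip":0.35,"delta_pos":[0,0,0],"twist":0}
    - {"grip":0.25,"delta_pos":[0,0,0],"twist":0}
    - {"grip":0.2,"delta_pos":[0,0,0],"twist":0}
    - {"grip":0.1,"delta_pos":[0,0,0],"twist":0}
    - {"grip":0,"delta_pos":[0,0,0],"twist":0}
    - {"grip":0,"delta_pos":[0,0,0],"twist":0}
    - {"grip":0,"delta_pos":[0,0,0],"twist":0}

```text
clock: 10.88
position: [0.651, 0.0126, 0.1386]
ee_rot: [0.672, 0.218, 0.672, -0.219]
contact_force: [-3.6, -1.0, 5.6]
width: 0.0308
```

Run:
```python
from h import *
from s import st
import pickle
st(); d=get('side'); save(d,'s1.png'); pickle.dump(d,open('s1.pkl','wb'))
c,s=np.cos(np.radians(-9.5)),np.sin(np.radians(-9.5))
P=lambda x,y,z:proj(d,[.6505+c*x-s*y,.0135+s*x+c*y,z])
print([P(x,0,.054) for x in(.122,.144)],[P(x,0,.03) for x in(.122,.136)],P(.12,.045,.067))
i=d['img'][225:305,190:290]; cv2.imwrite('pics/s1c.png',cv2.cvtColor(cv2.resize(i,None,fx=6,fy=6,interpolation=cv2.INTER_CUBIC),cv2.COLOR_RGB2BGR))
```

```text
t 10.88 p [0.651  0.0126 0.1386] yawY 53.9 toolx [-0.    -0.002 -1.   ] q [-0.087  0.448  1.473 -0.002  1.221 -1.027] F [-3.6 -1.   5.6] M [-0.48  0.5  -0.02] w 0.0308
[[np.float64(224.7), np.float64(253.7)], [np.float64(217.1), np.float64(252.6)]] [[np.float64(225.8), np.float64(260.1)], [np.float64(221.0), np.float64(259.4)]] [np.float64(218.9), np.float64(261.7)]
```

View pics/s1c.png

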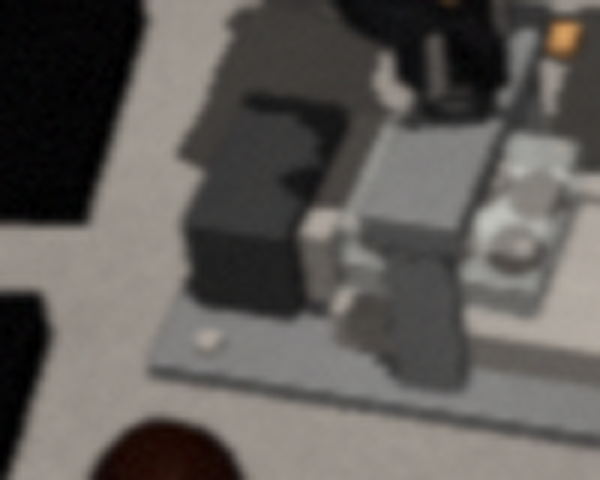

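The side crop shows the gauge housing at crop (245,230), both tabs in. Jaw width of 31 mm suggests the pads met the round collar below the bar, so I'll check that.

Request:
step_arm:
  increments:
    - {"grip":0,"delta_pos":[0,0,0],"twist":0}
    - {"grip":0,"delta_pos":[0,0,0],"twist":0}
    - {"grip":0,"delta_pos":[0,0,0],"twist":0}

```text
clock: 11.18
position: [0.651, 0.0125, 0.1387]
ee_rot: [0.673, 0.218, 0.672, -0.219]
contact_force: [-2.3, -2.8, 5.6]
width: 0.0301
```

```bash
python3 s.py
```

```text
t 11.18 p [0.651  0.0125 0.1387] yawY 53.9 toolx [-0.    -0.002 -1.   ] q [-0.087  0.448  1.473 -0.002  1.22  -1.027] F [-2.3 -2.8  5.6] M [-0.5   0.46  0.05] w 0.0301
```

Request:
step_arm:
  increments:
    - {"grip":0.55,"delta_pos":[0,0,0],"twist":0}
    - {"grip":0.55,"delta_pos":[0,0,0],"twist":0}
    - {"grip":0.55,"delta_pos":[0,0,0.004],"twist":0}
    - {"grip":0.55,"delta_pos":[0,0,0.004],"twist":0}
    - {"grip":0.55,"delta_pos":[0,0,0],"twist":0}
    - {"grip":0.55,"delta_pos":[0,0,0],"twist":0}

```text
clock: 11.68
position: [0.6517, 0.0135, 0.1462]
ee_rot: [0.673, 0.219, 0.672, -0.219]
contact_force: [-0.8, -0.5, -0.8]
width: 0.0469
```

Request:
step_arm:
  force: 50
  increments:
    - {"grip":0.35,"delta_pos":[0,0,0],"twist":0}
    - {"grip":0.25,"delta_pos":[0,0,0],"twist":0}
    - {"grip":0.2,"delta_pos":[0,0,0],"twist":0}
    - {"grip":0.1,"delta_pos":[0,0,0],"twist":0}
    - {"grip":0,"delta_pos":[0,0,0],"twist":0}
    - {"grip":0,"delta_pos":[0,0,0],"twist":0}
    - {"grip":0,"delta_pos":[0,0,0],"twist":0}

```text
clock: 12.27
position: [0.6508, 0.0127, 0.1462]
ee_rot: [0.672, 0.218, 0.672, -0.219]
contact_force: [-2.3, -2.1, 4.7]
width: 0.0276
```

```bash
python3 s.py
```

```text
t 12.27 p [0.6508 0.0127 0.1462] yawY 53.9 toolx [-0.001 -0.001 -1.   ] q [-8.700e-02  4.420e-01  1.463e+00 -1.000e-03  1.237e+00 -1.027e+00] F [-2.3 -2.1  4.7] M [-0.54  0.57  0.02] w 0.0276
```

Run:
```python
from h import *
import pickle
d=get('wrist'); save(d,'w5.png'); pickle.dump(d,open('w5.pkl','wb'))
i=d['img'][200:420,160:480]; cv2.imwrite('pics/w5c.png',cv2.cvtColor(cv2.resize(i,None,fx=2.4,fy=2.4,interpolation=cv2.INTER_CUBIC),cv2.COLOR_RGB2BGR))
```

```text
(no output)
```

View pics/w5c.png

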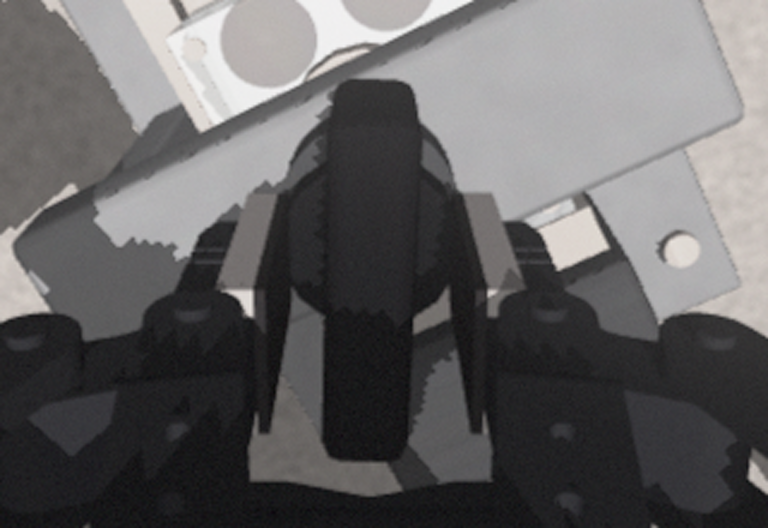

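The wrist crop shows the pads parallel to the bar but resting on its round hub. Raising by 8 mm more.

Request:
step_arm:
  increments:
    - {"grip":0.5,"delta_pos":[0,0,0],"twist":0}
    - {"grip":0.5,"delta_pos":[0,0,0],"twist":0}
    - {"grip":0.5,"delta_pos":[0,0,0.004],"twist":0}
    - {"grip":0.5,"delta_pos":[0,0,0.004],"twist":0}
    - {"grip":0.5,"delta_pos":[0,0,0],"twist":0}
    - {"grip":0.5,"delta_pos":[0,0,0],"twist":0}

```text
clock: 12.82
position: [0.6519, 0.0136, 0.1542]
ee_rot: [0.673, 0.219, 0.672, -0.219]
contact_force: [-0.8, -0.7, -0.8]
width: 0.0429
```

Request:
step_arm:
  force: 50
  increments:
    - {"grip":0.35,"delta_pos":[0,0,0],"twist":0}
    - {"grip":0.25,"delta_pos":[0,0,0],"twist":0}
    - {"grip":0.2,"delta_pos":[0,0,0],"twist":0}
    - {"grip":0.1,"delta_pos":[0,0,0],"twist":0}
    - {"grip":0,"delta_pos":[0,0,0],"twist":0}
    - {"grip":0,"delta_pos":[0,0,0],"twist":0}
    - {"grip":0,"delta_pos":[0,0,0],"twist":0}

```text
clock: 13.4
position: [0.6508, 0.0128, 0.1538]
ee_rot: [0.672, 0.218, 0.673, -0.219]
contact_force: [-1.9, -3.5, 3.3]
width: 0.0125
```

```bash
python3 s.py
```

```text
t 13.4 p [0.6508 0.0128 0.1538] yawY 53.9 toolx [-0.001 -0.001 -1.   ] q [-8.700e-02  4.370e-01  1.452e+00 -1.000e-03  1.254e+00 -1.027e+00] F [-1.9 -3.5  3.3] M [-0.55  0.49  0.01] w 0.0125
```

Request:
step_arm:
  increments:
    - {"grip":0,"delta_pos":[-0.001,-0.0007,0],"twist":-3}
    - {"grip":0,"delta_pos":[0,0,0],"twist":-5}
    - {"grip":0,"delta_pos":[0,0,0],"twist":-5}
    - {"grip":0,"delta_pos":[0,0,0],"twist":-5}
    - {"grip":0,"delta_pos":[0,0,0],"twist":-5}
    - {"grip":0,"delta_pos":[0,0,0],"twist":-5}
    - {"grip":0,"delta_pos":[0,0,0],"twist":-5}
    - {"grip":0,"delta_pos":[0,0,0],"twist":-5}
    - {"grip":0,"delta_pos":[0,0,0],"twist":-5}
    - {"grip":0,"delta_pos":[0,0,0],"twist":-5}

```text
clock: 14.23
position: [0.6508, 0.0127, 0.1538]
ee_rot: [0.525, 0.475, 0.524, -0.474]
contact_force: [-0.9, -0.3, 0.8]
width: 0.0126
```

```bash
python3 s.py
```

```text
t 14.23 p [0.6508 0.0127 0.1538] yawY 5.7 toolx [ 0.001 -0.    -1.   ] q [-0.087  0.436  1.454  0.     1.251 -0.187] F [-0.9 -0.3  0.8] M [-0.31  0.17  0.05] w 0.0126
```

```bash
cat > tab.py <<'E'
from h import *
from s import st
import pickle,sys
c,s=np.cos(np.radians(-9.5)),np.sin(np.radians(-9.5))
def P(d,x,y,z): return proj(d,[.6505+c*x-s*y,.0135+s*x+c*y,z])
def run(tag):
    st(); out=[]
    for n in ('side','top','wrist'):
        d=get(n); pickle.dump(d,open(f'{n}_{tag}.pkl','wb'))
        g=d['img'].astype(int)
        if n!='wrist':
            b=pickle.load(open({'side':'s1.pkl','top':'top.pkl'}[n],'rb'))['img'].astype(int)
            pts=np.array([P(d,x,y,.0575) for x in(.128,.144) for y in(-.02,.02)]); lo=np.floor(pts.min(0)).astype(int);hi=np.ceil(pts.max(0)).astype(int)
            R=np.s_[lo[1]-3:hi[1]+4,lo[0]-3:hi[0]+4]
            print(n,'roi',lo,hi,'grey base',round(b[R].mean(),1),'now',round(g[R].mean(),1),'px changed>40:',int((abs(g[R]-b[R]).max(2)>40).sum()))
        else: print('wrist tab',P(d,.122,0,.054),P(d,.144,0,.054),'over',P(d,.122,0,.03))
if __name__=='__main__': run(sys.argv[1])
E
python3 tab.py a
```

```text
t 14.23 p [0.6508 0.0127 0.1538] yawY 5.7 toolx [ 0.001 -0.    -1.   ] q [-0.087  0.436  1.454  0.     1.251 -0.187] F [-0.9 -0.3  0.8] M [-0.31  0.17  0.05] w 0.0126
side roi [214 246] [225 258] grey base 112.7 now 112.0 px changed>40: 5
top roi [327 141] [345 152] grey base 125.3 now 80.6 px changed>40: 252
wrist tab [np.float64(479.9), np.float64(280.3)] [np.float64(508.8), np.float64(288.0)] over [np.float64(466.4), np.float64(268.4)]
```

Request:
step_arm:
  increments:
    - {"grip":0,"delta_pos":[0,0,0],"twist":-5}
    - {"grip":0,"delta_pos":[0,0,0],"twist":-5}
    - {"grip":0,"delta_pos":[0,0,0],"twist":-5}
    - {"grip":0,"delta_pos":[0,0,0],"twist":-5}
    - {"grip":0,"delta_pos":[0,0,0],"twist":-5}
    - {"grip":0,"delta_pos":[0,0,0],"twist":-5}
    - {"grip":0,"delta_pos":[0,0,0],"twist":-5}
    - {"grip":0,"delta_pos":[0,0,0],"twist":-5}
    - {"grip":0,"delta_pos":[0,0,0],"twist":-5}
    - {"grip":0,"delta_pos":[0,0,0],"twist":-5}

```text
clock: 15.22
position: [0.6508, 0.0127, 0.1539]
ee_rot: [0.276, 0.652, 0.275, -0.651]
contact_force: [-0.8, -1.7, 1.4]
width: 0.0127
```

```bash
python3 tab.py b
```

```text
t 15.22 p [0.6508 0.0127 0.1539] yawY -44.2 toolx [ 0.001 -0.    -1.   ] q [-0.087  0.436  1.454 -0.     1.251  0.684] F [-0.8 -1.7  1.4] M [-0.32  0.06  0.16] w 0.0127
side roi [214 246] [225 258] grey base 112.7 now 111.6 px changed>40: 5
top roi [327 141] [345 152] grey base 125.3 now 80.5 px changed>40: 255
wrist tab [np.float64(471.7), np.float64(131.6)] [np.float64(503.1), np.float64(110.9)] over [np.float64(457.5), np.float64(131.8)]
```

Request:
step_arm:
  increments:
    - {"grip":0,"delta_pos":[0,0,0],"twist":-5}
    - {"grip":0,"delta_pos":[0,0,0],"twist":-5}
    - {"grip":0,"delta_pos":[0,0,0],"twist":-5}
    - {"grip":0,"delta_pos":[0,0,0],"twist":-5}
    - {"grip":0,"delta_pos":[0,0,0],"twist":-5}
    - {"grip":0,"delta_pos":[0,0,0],"twist":-5}
    - {"grip":0,"delta_pos":[0,0,0],"twist":0}

```text
clock: 15.95
position: [0.6508, 0.0127, 0.1538]
ee_rot: [0.099, 0.701, 0.098, -0.7]
contact_force: [0.4, -1.3, 1.0]
width: 0.0127
```

```bash
cat >> tab.py <<'E'
    import os
    print('wrist grey at z=.0575, x=120..150, y -15,0,15:')
    for y in(-.015,0,.015):
        print([int(cv2.getRectSubPix(d['img'],(3,3),tuple(map(float,P(d,x,y,.0575)))).mean()) for x in np.arange(.112,.160,.003)])
    u,v=map(int,P(d,.13,0,.05)); i=d['img'][max(v-80,0):v+80,max(u-100,0):u+100]
    cv2.imwrite(f'pics/t_{sys.argv[1]}.png',cv2.cvtColor(cv2.resize(i,None,fx=3,fy=3,interpolation=cv2.INTER_CUBIC),cv2.COLOR_RGB2BGR))
E
python3 tab.py c
```

```text
File "tab.py", line 18
    import os
IndentationError: unexpected indent
```

```bash
python3 - <<'E'
t=open('tab.py').read().split('\n'); k=[l for l in t if l.startswith('if __name__')][0]; t.remove(k); t=[l for l in t if 'import os' not in l]; open('tab.py','w').write('\n'.join(t).rstrip()+'\n'+k+'\n')
E
python3 tab.py c
```

```text
t 15.95 p [0.6508 0.0127 0.1538] yawY -74.0 toolx [ 0.001 -0.    -1.   ] q [-0.087  0.436  1.454  0.     1.251  1.204] F [ 0.4 -1.3  1. ] M [-0.23 -0.05 -0.09] w 0.0127
side roi [214 246] [225 258] grey base 112.7 now 111.2 px changed>40: 4
top roi [327 141] [345 152] grey base 125.3 now 80.7 px changed>40: 253
wrist tab [np.float64(400.3), np.float64(61.7)] [np.float64(418.6), np.float64(25.0)] over [np.float64(392.1), np.float64(68.5)]
wrist grey at z=.0575, x=120..150, y -15,0,15:
[107, 109, 110, 95, 219, 220, 213, 212, 215, 220, 216, 213, 218, 215, 212, 215]
[110, 109, 110, 99, 217, 213, 213, 210, 217, 215, 216, 215, 208, 214, 211, 216]
[111, 111, 112, 99, 209, 213, 219, 216, 220, 219, 216, 211, 212, 211, 211, 213]
```

View pics/t_c.png

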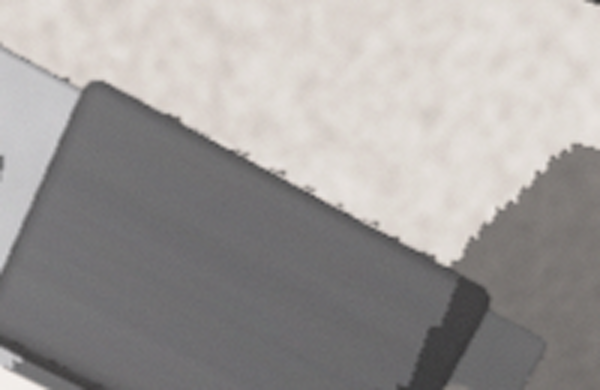

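The crop shows the housing top, with the back edge from (90,85) to (480,290) and plain bench behind it, so the tab is still in. From here I step 15–20° at a time with a numeric check each time.

Run:
```python
t=open('tab.py').read()
a=t.index("    print('wrist grey"); b=t.index("    u,v=")
t=t[:a]+'''    print('wrist rectified, rows y -40..40 step 8, cols x 112..172 step 4')
    for y in np.arange(-.04,.041,.008): print(' '.join('%3d'%cv2.getRectSubPix(d['img'],(3,3),tuple(map(float,P(d,x,y,.0575)))).mean() for x in np.arange(.112,.173,.004)))
'''+t[b:]
open('tab.py','w').write(t)
```

Request:
step_arm:
  increments:
    - {"grip":0,"delta_pos":[0,0,0],"twist":-4}
    - {"grip":0,"delta_pos":[0,0,0],"twist":-4}
    - {"grip":0,"delta_pos":[0,0,0],"twist":-4}
    - {"grip":0,"delta_pos":[0,0,0],"twist":-4}

```text
clock: 16.43
position: [0.6508, 0.0127, 0.1538]
ee_rot: [-0.0, 0.707, -0.001, -0.707]
contact_force: [-0.1, -2.0, 0.4]
width: 0.0125
```

```bash
python3 tab.py d
```

```text
t 16.43 p [0.6508 0.0127 0.1538] yawY -90.1 toolx [ 0.001 -0.    -1.   ] q [-0.087  0.436  1.454 -0.     1.251  1.485] F [-0.1 -2.   0.4] M [-0.29 -0.15  0.19] w 0.0125
side roi [214 246] [225 258] grey base 112.7 now 111.2 px changed>40: 5
top roi [327 141] [345 152] grey base 125.3 now 80.8 px changed>40: 256
wrist tab [np.float64(346.9), np.float64(43.2)] [np.float64(354.1), np.float64(2.0)] over [np.float64(343.7), np.float64(51.9)]
wrist rectified, rows y -40..40 step 8, cols x 112..172 step 4
 85  74  69 145 209 212 220 218 217 216 219 221 221 219 217 216
109 110 101 202 212 222 218 219 222 218 221 222 223 222 222 220
109 110 102 204 218 217 219 217 218 219 223 223 220 216 215 216
109 110 103 217 223 215 217 221 218 220 218 218 219 219 217 214
110 110 104 187 221 217 219 221 216 214 215 216 217 218 219 220
110 111 104 157 213 222 214 215 220 218 216 216 219 221 221 218
111 112 105 162 210 214 219 219 216 219 220 221 220 220 219 219
112 113 106 176 210 217 214 214 211 212 213 215 216 218 219 218
114 113 107 195 212 217 220 209 207 207 207 207 207 208 210 210
115 114 108 215 218 217 216 215 216 218 218 217 217 216 215 213
115 116 110 214 217 214 214 215 217 220 221 220 218 215 212 210
```

Request:
step_arm:
  increments:
    - {"grip":0,"delta_pos":[0,0,0],"twist":-4}
    - {"grip":0,"delta_pos":[0,0,0],"twist":-4}
    - {"grip":0,"delta_pos":[0,0,0],"twist":-4}
    - {"grip":0,"delta_pos":[0,0,0],"twist":-4}

```text
clock: 16.92
position: [0.6508, 0.0127, 0.1538]
ee_rot: [-0.099, 0.701, -0.099, -0.7]
contact_force: [2.0, -2.5, 0.0]
width: 0.0129
```

```bash
python3 tab.py e
```

```text
t 16.92 p [0.6508 0.0127 0.1538] yawY -106.1 toolx [ 0.001 -0.    -1.   ] q [-0.087  0.436  1.454 -0.     1.251  1.764] F [ 2.  -2.5  0. ] M [-0.31 -0.24  0.17] w 0.0129
side roi [214 246] [225 258] grey base 112.7 now 111.5 px changed>40: 5
top roi [327 141] [345 152] grey base 125.3 now 80.6 px changed>40: 260
wrist tab [np.float64(290.3), np.float64(41.7)] [np.float64(285.4), np.float64(0.1)] over [np.float64(292.5), np.float64(50.5)]
wrist rectified, rows y -40..40 step 8, cols x 112..172 step 4
 75  75  73 198 225 227 225 225 225 225 225 225 226 226 227 226
114 116 106 203 224 226 226 222 222 222 222 222 222 222 222 222
114 115 107 183 224 218 224 227 227 226 226 226 227 227 227 227
115 116 109 192 231 224 222 223 222 222 222 221 221 222 222 224
115 116 108 207 223 219 223 223 222 223 223 222 221 221 222 223
115 116 108 208 224 223 224 219 224 225 226 225 225 225 223 222
115 115 109 214 221 226 226 227 224 223 223 222 222 223 223 225
116 116 109 218 222 220 217 216 223 223 225 226 226 226 226 225
116 116 109 222 224 222 220 219 220 221 221 222 222 222 220 217
117 117 110 222 220 219 219 225 222 214 214 214 216 219 222 220
119 118 111 217 220 220 212 224 222 215 217 217 215 213 213 214
```

Request:
step_arm:
  increments:
    - {"grip":0,"delta_pos":[0,0,0],"twist":-4}
    - {"grip":0,"delta_pos":[0,0,0],"twist":-4}
    - {"grip":0,"delta_pos":[0,0,0],"twist":-4}
    - {"grip":0,"delta_pos":[0,0,0],"twist":-4}

```text
clock: 17.4
position: [0.6508, 0.0127, 0.1538]
ee_rot: [-0.195, 0.68, -0.195, -0.679]
contact_force: [1.8, -2.2, 0.1]
width: 0.0125
```

```bash
python3 tab.py f
```

```text
t 17.4 p [0.6508 0.0127 0.1538] yawY -122.1 toolx [ 0.001 -0.    -1.   ] q [-0.087  0.436  1.454 -0.     1.251  2.043] F [ 1.8 -2.2  0.1] M [-0.24 -0.27  0.15] w 0.0125
side roi [214 246] [225 258] grey base 112.7 now 111.8 px changed>40: 4
top roi [327 141] [345 152] grey base 125.3 now 80.7 px changed>40: 258
wrist tab [np.float64(236.1), np.float64(57.4)] [np.float64(219.9), np.float64(19.5)] over [np.float64(243.4), np.float64(64.7)]
wrist rectified, rows y -40..40 step 8, cols x 112..172 step 4
 76  78  78 223 225 226 228 228 228 225 225 226 229 227 228 227
119 120 112 224 227 228 229 227 228 227 228 227 227 229 229 227
119 120 113 221 231 226 228 230 228 230 228 227 230 229 228 229
119 120 113 226 229 225 229 228 225 228 229 228 224 224 225 225
119 120 113 210 226 230 225 226 226 224 226 225 224 225 227 227
118 119 113 220 220 228 229 229 224 223 228 227 226 223 223 224
118 118 113 218 223 226 228 224 228 223 226 225 227 227 227 225
119 119 113 223 224 224 230 219 229 227 226 225 222 223 226 224
119 119 113 224 228 226 225 226 222 222 221 223 228 221 225 223
120 119 114 226 230 221 226 223 224 221 226 222 219 224 220 222
120 119 114 229 228 222 224 229 222 215 216 222 222 214 182 152
```

Request:
step_arm:
  increments:
    - {"grip":0,"delta_pos":[0,0,0],"twist":-4}
    - {"grip":0,"delta_pos":[0,0,0],"twist":-4}
    - {"grip":0,"delta_pos":[0,0,0],"twist":-4}
    - {"grip":0,"delta_pos":[0,0,0],"twist":-4}

```text
clock: 17.88
position: [0.6508, 0.0126, 0.1538]
ee_rot: [-0.288, 0.646, -0.288, -0.646]
contact_force: [2.7, -1.6, -0.0]
width: 0.0128
```

```bash
python3 tab.py g
```

```text
t 17.88 p [0.6508 0.0126 0.1538] yawY -138.0 toolx [ 0.001 -0.    -1.   ] q [-0.087  0.436  1.454 -0.     1.251  2.322] F [ 2.7 -1.6 -0. ] M [-0.32 -0.38  0.16] w 0.0128
side roi [214 246] [225 258] grey base 112.7 now 111.9 px changed>40: 4
top roi [327 141] [345 152] grey base 125.3 now 80.6 px changed>40: 258
wrist tab [np.float64(190.4), np.float64(88.0)] [np.float64(165.1), np.float64(57.3)] over [np.float64(201.8), np.float64(92.3)]
wrist rectified, rows y -40..40 step 8, cols x 112..172 step 4
 79  81  82 232 236 236 233 236 234 232 234 234 232 237 233 227
122 124 120 232 228 231 235 233 226 232 234 237 231 227 231 229
123 124 120 239 231 229 234 231 233 230 231 230 233 229 232 234
122 123 120 235 231 226 233 231 233 236 231 230 232 230  84  66
122 122 119 233 232 235 227 231 232 230 230 232 231 232 236 233
122 122 119 231 232 234 234 233 230 232 229 230 228 237 228 228
122 122 118 230 229 226 231 229 235 227 224 232 234 230 223 232
121 122 118 230 232 231 231 226 233 233 232 229 232 228 233 231
121 121 118 227 229 227 228 231 226 231 227 226 233 228 229 227
123 122 118 230 233 226 227 229 224 230 225 228 226 233 228 228
122 121 118 227 232 225 233 228 229 222 230 226 166 134 127 125
```

Request:
step_arm:
  increments:
    - {"grip":0,"delta_pos":[0,0,0],"twist":-4}
    - {"grip":0,"delta_pos":[0,0,0],"twist":-4}
    - {"grip":0,"delta_pos":[0,0,0],"twist":-4}
    - {"grip":0,"delta_pos":[0,0,0],"twist":-4}

```text
clock: 18.37
position: [0.6508, 0.0126, 0.1538]
ee_rot: [-0.375, 0.6, -0.375, -0.599]
contact_force: [3.1, -2.2, -0.2]
width: 0.0127
```

```bash
python3 tab.py h
```

```text
t 18.37 p [0.6508 0.0126 0.1538] yawY -154.0 toolx [ 0.001 -0.    -1.   ] q [-0.087  0.436  1.454 -0.     1.251  2.601] F [ 3.1 -2.2 -0.2] M [-0.35 -0.45  0.2 ] w 0.0127
side roi [214 246] [225 258] grey base 112.7 now 121.8 px changed>40: 51
top roi [327 141] [345 152] grey base 125.3 now 80.5 px changed>40: 260
wrist tab [np.float64(157.0), np.float64(129.7)] [np.float64(126.0), np.float64(108.3)] over [np.float64(171.2), np.float64(130.1)]
wrist rectified, rows y -40..40 step 8, cols x 112..172 step 4
 68  69  69 165 202 151 193 216 220 219 218 219 222 215 160  39
109 108 107 121 120 122 158 213 219 216 217 214 219 220  47  38
108 108 107 119 116 118 142 189 216 213 216 215 215 217  41  38
107 108 106 233 230 231 232 234 225 214 218 213 214 205  45  38
107 108 107 233 230 230 231 234 227 214 214 213 213 216 212 215
108 107 107 233 229 229 231 233 226 212 212 219 215 209 212 211
107 107 106 232 229 229 231 233 227 211 215 217 220 209 209 214
107 106 105 229 229 229 231 233 227 215 215 217 211 213 220 218
106 107 105 218 212 219 219 212 203 214 203 209 214 217 211 209
107 105 104 212 213 210 216 214 206 212 208 210 212 218 216 212
106 105 104 219 223 219 214 215 210 213 209 142 111 112 115 112
```

The upper tab is out. The wrist view shows a bright steel patch at x 122–144 mm, y ±18 mm with a shadow beside it, and the side view changed by 51 px. Stopping here and letting go.

Request:
step_arm:
  increments:
    - {"grip":0.3,"delta_pos":[0,0,0],"twist":0}
    - {"grip":0.6,"delta_pos":[0,0,0],"twist":0}
    - {"grip":0.7,"delta_pos":[0,0,0],"twist":0}
    - {"grip":0.7,"delta_pos":[0,0,0],"twist":0}
    - {"grip":0.7,"delta_pos":[0,0,0],"twist":0}
    - {"grip":0.7,"delta_pos":[0,0,0.01],"twist":0}
    - {"grip":0.7,"delta_pos":[0,0,0.02],"twist":0}
    - {"grip":0.7,"delta_pos":[0,0,0.03],"twist":0}
    - {"grip":0.7,"delta_pos":[0,0,0.03],"twist":0}
    - {"grip":0.7,"delta_pos":[0,0,0.03],"twist":0}

```text
clock: 19.35
position: [0.65, 0.0128, 0.2758]
ee_rot: [0.375, -0.599, 0.375, 0.6]
contact_force: [0.2, 0.3, -0.3]
width: 0.0596
```

Request:
step_arm:
  increments:
    - {"grip":0.7,"delta_pos":[-0.03,0,0],"twist":7}
    - {"grip":0.7,"delta_pos":[-0.03,0,0],"twist":7}
    - {"grip":0.7,"delta_pos":[-0.03,0,0],"twist":7}
    - {"grip":0.7,"delta_pos":[-0.03,0,0],"twist":7}
    - {"grip":0.7,"delta_pos":[-0.03,0,0],"twist":7}
    - {"grip":0.7,"delta_pos":[-0.03,0,0],"twist":7}
    - {"grip":0.7,"delta_pos":[0,0,0],"twist":0}
    - {"grip":0.7,"delta_pos":[0,0,0],"twist":0}
    - {"grip":0.7,"delta_pos":[0,0,0],"twist":0}

```text
clock: 20.1
position: [0.4711, 0.0127, 0.2748]
ee_rot: [-0.136, 0.695, -0.136, -0.693]
contact_force: [0.1, -0.6, 0.2]
width: 0.0598
```

Run:
```python
from h import *
from s import st
st()
a=get('top');b=get('side')
A=cv2.resize(a['img'][130:300,225:425],None,fx=2,fy=2,interpolation=cv2.INTER_CUBIC)
B=cv2.resize(b['img'][225:310,190:290],None,fx=4,fy=4,interpolation=cv2.INTER_CUBIC)
h=340; o=np.hstack([A[:h],B[:h]]); cv2.imwrite('pics/final.png',cv2.cvtColor(o,cv2.COLOR_RGB2BGR)); print(o.shape)
```

```text
t 20.1 p [0.4711 0.0127 0.2748] yawY -112.1 toolx [ 0.003 -0.    -1.   ] q [-0.121  0.093  1.632  0.     1.414  1.836] F [ 0.1 -0.6  0.2] M [-0.05 -0.04  0.03] w 0.0598
(340, 800, 3)
```

View pics/final.png

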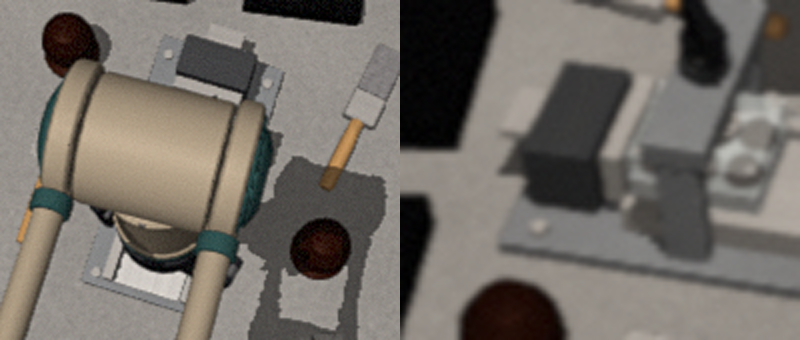

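Upper tab is out in both views (top crop 228,33; side crop 515,110), nothing protrudes below it, and the mould is against the stop. The eggs and palette knife are where they were, and the gripper is clear. Handing in.

```bash
python3 -c "
from rig import manip; print(manip.sign_off())"
```

```text
the job is handed in; nothing more can be done
None
```

The sled is home, the press is clamped with the upper gauge tab out, and I handed the job in at about 20 s of the 72 s.

- **Sled:** I slid it about 60 mm. The drag was around 3 N until it stopped moving, then the force rose to about 11 N against the stop, and I let go there.
- **Press:** I turned the knob about 208° clockwise and stopped at the first check that showed the upper tab out. It came out within the last 16° step. The lower tab needs about 45° more to release, so it should still be in.
- **Last checks:** The top and side pictures show the upper tab out and no sign of the lower one. The sled is against the stop, the things in view are in place, and the gripper is clear with no contact force.
- **What didn't fit:**
  - The first two grips on the knob closed on its round hub (30 and 28 mm), so I raised the gripper until it held the bar.
  - The top and wrist cameras disagreed by about 5 mm in y; I went with the wrist camera.
  - The lower tab sits under the upper one and would be largely hidden in these views. That it stayed in rests mainly on the turn angle.

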